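# Hang a parts carrier on the drying rail and switch the rail's supply on

## Task

Hang the tray carrier on the drying rail: lift its hook nose over the rail's front lip and lower it until it is fully down in the channel behind the lip, keeping the tray upright on the way, then let go and draw the hand away. Only then switch on the rail's supply by flipping the black bat toggle under its splash hood over its centre, from leaning to the front to leaning to the back. Leave the other loose things on the bench where they are.

Things in the scene. Friction and masses are not known exactly. Their poses are not given: they have to be found in the camera images.
- carrier_grip (a point): Centre of the grip tab of the loose upright aluminium carrier (0.22 kg). Its stem, 12 mm thick (x) and 36 wide (y), ends 24 mm above this point. Below: a hook arm (top 31 mm below this point) runs out to +x; the tray, 64 (x) x 90 (y) x 18 mm, has its centre 26 mm to -x and its underside 150 mm below. Axes: x from tray to hook nose, y along the tray's long side, z up
- carrier_nose (a point): Middle of the lower edge of the carrier's down-turned hook nose: 23 mm to +x of carrier_grip and 60 mm below it. The nose is 6 mm thick (x), 36 wide (y) and reaches 23 mm below the hook arm; the gap between nose and stem is 14 mm wide and takes the rail's 6 mm lip. Same axes as carrier_grip
- drying_rail: Fixed aluminium rail on two posts over a grey foot plate, 160 mm long along its y; origin on the bench under the middle of its lip; -x is its front, where the carrier hangs. The lip is the rail's front plate: 6 mm thick (x -3 to +3 mm), its top 185 mm and its lower edge 125 mm above the bench
- rail_seat (a point): Middle of the floor of the rail's channel, 165 mm above the bench and 12 mm behind the lip's middle. The channel is 18 mm wide (x), its lip stands 20 mm and its back wall 15 mm above the floor; end stops close it at y = +-77 mm. Axes as the rail's: x to the back, y along the rail, z up
- supply: Fixed grey supply case, 110 x 110 x 45 mm high; origin on the bench under the toggle's pivot; -x is its front. A steel hood covers the toggle: upright sheet behind (x +45 mm) and a level roof 90 mm wide (y), 138 to 145 mm above the bench, front edge at x -20 mm; front and sides open. The roof stops a tool that points straight down: lean it 35 to 45 degrees and reach in from the front
- pivot (a point): Pivot of the toggle on top of the supply case, 47 mm above the bench; axes as the supply's
- bat_tip (a point): End of the toggle's black bat, on its axis, 66 mm from the pivot; the bat is 10 mm thick at its foot and 17 mm thick near its end, where it is rounded
- toggle (a joint): Angle of the toggle: 0 = off, leaning 24 degrees to the supply's front (-x); 0.42 = upright; 0.84 = on, leaning 24 degrees to the back (+x). It always falls to the nearer side; about 2.7 N near its end start it from rest, less towards the centre, beyond which it goes over by itself
- solder_spool: Loose bystander, to be left alone: pale wire spool standing on its flange, 48 mm across, 32 high; origin at the middle of its underside
- pliers_b: Loose bystander, to be left alone: small pliers with dipped grips lying flat, 129 mm long, 46 wide, 10 high; origin at the middle of its underside
- marker: Loose bystander, to be left alone: marker pen lying flat, 128 mm long, 11 mm thick; origin at the middle of its underside
- steel_cup_1: Loose bystander, to be left alone: spun steel cup on a foot, 85 mm across, 48 high; origin at the middle of its underside
- doming_block: Loose bystander, to be left alone: brass doming cube with hollows, 42 mm; origin at the middle of its underside
- bur_box: Loose bystander, to be left alone: clear box of burs with a blue insert, 30 x 67 mm, 46 high; origin at the middle of its underside
- jar: Loose bystander, to be left alone: small glass jar with black screw lid, 48 mm across, 63 high; origin at the middle of its underside
Mind the look-alikes: they are no part of the job. Leave any pink look-alike of the supply alone.

How it is judged (in metres and radians):
On the way, in this order (a step that is already met when the one before it is completed fails the run):
1. the carrier hangs in the rail's channel, nose down behind the lip, and is let go, the hand away (z of carrier_nose in the frame of rail_seat between -0.004 and 0.005 m and x of carrier_nose in the frame of rail_seat between -0.009 and 0.009 m and y of carrier_nose in the frame of rail_seat between -0.062 and 0.062 m and angle between carrier_grip's own z axis and vertical below 0.25 rad and distance between the grasp point and carrier_grip above 0.05 m), for 0.3 s.
2. the toggle is flipped over to the back (value of joint toggle above 0.7 rad), for 0.2 s.
At the end, for the whole second after the job is handed in: The carrier hangs on the rail: the nose's lower edge within 5 mm of the channel floor, between lip and back wall (9 mm either side of the channel's middle) and within 62 mm of the rail's middle along it, the stem within 0.25 rad of vertical; and the toggle stands at the back, beyond 0.7 rad (z of carrier_nose in the frame of rail_seat between -0.004 and 0.005 m and x of carrier_nose in the frame of rail_seat between -0.009 and 0.009 m and y of carrier_nose in the frame of rail_seat between -0.062 and 0.062 m and angle between carrier_grip's own z axis and vertical below 0.25 rad and value of joint toggle above 0.7 rad); the robot touches nothing.
It fails at once if the carrier is tipped more than 0.5 rad (its load would slide out) (angle between carrier_grip's own z axis and vertical above 0.5 rad).
It fails at once if a bystander is moved by more than 40 mm (distance of any of solder_spool, pliers_b, marker, steel_cup_1, doming_block, bur_box, jar from where it was at the start of the episode above 0.04 m).
It also fails if it takes over 51 s, if anything falls off the work surface, if the arm or the gripper's body presses on something with over 40 N, if the wrist force passes 120 N, or if a joint passes its speed limit or range.

## Robot

A 6-joint arm with a two-finger parallel gripper is mounted at the origin on a cart in front of the work surface, level with it; the furniture and walls round the work are solid. World frame = base frame: x ahead of the robot, y to its left, z up, the work surface at z = 0. Lengths are in m, angles in degrees, forces in N, time in s.
With the tool pointing down it reaches from about 0.275 to 0.75 m from the base axis. Payload 10.2 kg.
Tool frame: the origin (TCP) lies at the centre of the arm's flange, where the gripper is bolted on; the fingertips stand 173 mm ahead of it and the grasp point (between the pads) lies 155 mm ahead of it; z points along the fingers, y is the line along which they close (so a half turn about z gives the same grasp; the last joint's range is limited). The gripper opens to 85 mm and grips with 20 to 120 N. Pads are 22 mm wide; open, the fingers measure 114 mm over their backs; the gripper's body (76 mm by 85 mm) begins 54 mm behind the grasp point. The pads swing forward as they close: fully open they stand 13 mm farther back than shut.
Start: joints at [59.507, 17.928, 85.812, -0, 76.261, -12.8], TCP at [0.16, 0.5, 0.405] pointing down, gripper open.
Joint ranges: [-168.41, 168.41], [-55.51, 124.54], [10.69, 146.95], [-70.63, 250.63], [1, 178], [-165.06, 165.06]. Speed limits (degrees/s): [136.94, 136.94, 172.46, 180, 180, 180].

## Interface

Orientations are given as a 3x3 rotation matrix whose columns are the frame's x, y, z axes.
In Python, from bench import readout, viewer, ctrl gives the robot as it stands.
- The arm moves only by the shell command python3 -m creep 'ROWS' [OPENING] [FORCE]. ROWS is a JSON object of lists of equal length, an entry for each row: "linear": the shift along the tool's x, y, z in m, a list of three; "roll": the turn about the tool's z in rad. In form: {"linear": [[dx, dy, dz], ...], "roll": [roll, ...]}. A call has 1 to 12 rows; each row is the pose to reach, as a shift and turn from the pose commanded when the call began, along the tool's axes at that moment; what a row does not reach only later rows make up. A row lasts 1/8 s, in which the tool goes at most 62.5 mm and 10.7 degrees, less where a joint would pass 70% of its speed; a pose out of reach is approached as far as the arm can. A call with a gripper value outside its range is refused whole. OPENING is the closure, from 0 (fully open) to 1 (shut), set as the call begins (- or left out, the last holds). The fingers move at their own pace and stop on an object; FORCE is the grip in N (left out, the last holds). Time passes only in rows, so rows that repeat a pose let the fingers close. It gives the time, the measured TCP pose, the force, the opening and the grip force at its end, in the units of the state.
- readout.observe(): the state, without advancing time (a new reading comes with each control period).
- viewer.capture(name): name is "side" or "top" or "wrist"; returns the picture (400x640x3 uint8, blue, green, red); there is no depth.
- viewer.camera_params(name): a dict with "fx", "fy", "cx", "cy" (pixels), "xyz" and "attitude" of the camera in the world. Camera axes: x right, y down, z forward; pixel columns grow to the right and rows downward; lengths in m; the calibration is good to about 2 mm. A picture is of the moment at which its call begins: read the wrist's pose just before it. camera_params takes no time and is no camera call; for the wrist camera it gives the pose at the moment of the call.
- ctrl.job_done(): hands the job in; it is judged then, once.
The state is a dict: "clock": time; "q": joint angles; "dq": joint speeds; "tau": joint torques, N m; "eef_pos": TCP position; "ee_rot": TCP orientation; "ft_force": force on the tool from outside, world axes, zero at the start; "wrist_torque": the same for the moment, N m; "opening": finger opening in m; "grasp_force": force on a finger pad.
Only numpy, scipy, OpenCV 4.12 (cv2) and the standard library are available. Lean on these libraries where they do the work, as an engineer would, in place of code of your own. Each camera call takes 0.05 s, during which the arm holds its last target. There are 200 camera calls.

## Working session

There is one attempt and no reset: what is moved stays moved. The work goes in short steps, Python scripts to look and compute and a shell command to move; the robot and the scene stay as the last step left them, time stands still between calls to the robot, and variables do not carry over. Pictures are saved under pics/ and viewed, at most 10 in all, crops included, and the job is handed in when it is done.

```bash
ls; mkdir -p pics; python3 - <<'E'
from bench import readout, viewer
import cv2,numpy as np
s=readout.observe();print(s['clock'],s['eef_pos'],np.round(s['ee_rot'],3).tolist(),s['opening'])
for n in ['side','top','wrist']:
    p=viewer.camera_params(n);print(n,p)
    cv2.imwrite(f'pics/{n}0.png',viewer.capture(n))
E
```

```text
pics
0.0 [0.15953395 0.50012564 0.40413754] [[-0.953, 0.304, -0.001], [0.304, 0.953, -0.001], [0.0, -0.001, -1.0]] 0.08523828608685846
side {'fx': 395.8692505231999, 'fy': 395.8692505231999, 'cx': 314.7447880336811, 'cy': 202.2123666832518, 'xyz': array([0.48266511, 1.12179918, 0.80350672]), 'attitude': array([[-0.99818116, -0.02981499,  0.05239684],
       [-0.06025783,  0.46702167, -0.88219031],
       [ 0.00183204, -0.88374308, -0.46796882]])}
top {'fx': 489.02151838750297, 'fy': 489.02151838750297, 'cx': 326.56327549497337, 'cy': 198.3511604165616, 'xyz': array([ 0.26681271, -0.15311834,  1.59527247]), 'attitude': array([[-0.01050868, -0.98092754,  0.19408947],
       [-0.99983735,  0.0074625 , -0.01641927],
       [ 0.01465772, -0.19423045, -0.98084641]])}
wrist {'fx': 280.74443052589487, 'fy': 280.74443052589487, 'cx': 316.93024129511275, 'cy': 198.9236754734955, 'xyz': array([0.08292252, 0.52445149, 0.37363771]), 'attitude': array([[ 0.30402261,  0.90680054,  0.29203258],
       [ 0.95266348, -0.28887133, -0.09479268],
       [-0.00159821,  0.30702789, -0.95169918]])}
```

View pics/side0.png

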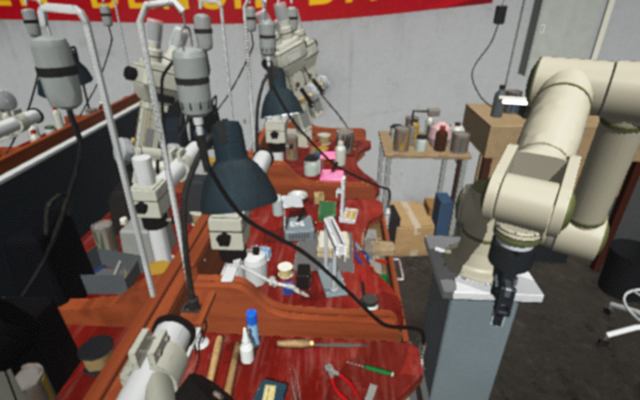

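View pics/top0.png

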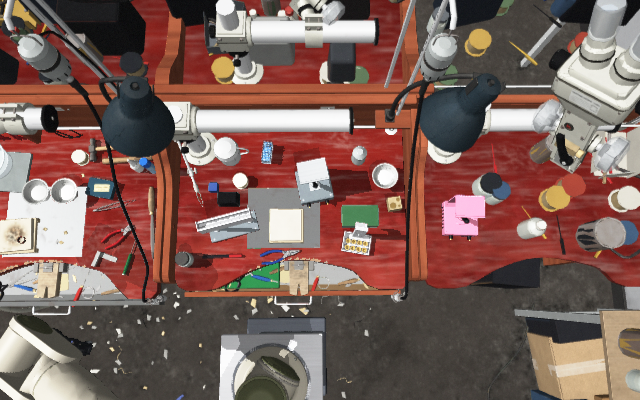

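Top view: drying rail near (225,225), grey supply with hood near (313,180), a carrier with tray near (357,240). The pink look-alike is at (462,215) on another bench and is out of play. Next, an enlarged crop.

```bash
python3 - <<'E'
import cv2
a=cv2.imread('pics/top0.png')[135:285,180:420]
cv2.imwrite('pics/topc.png',cv2.resize(a,(800,500),interpolation=cv2.INTER_CUBIC))
b=cv2.imread('pics/side0.png')[150:310,220:400]
cv2.imwrite('pics/sidec.png',cv2.resize(b,(675,600),interpolation=cv2.INTER_CUBIC))
E
```

```text
(no output)
```

View pics/topc.png

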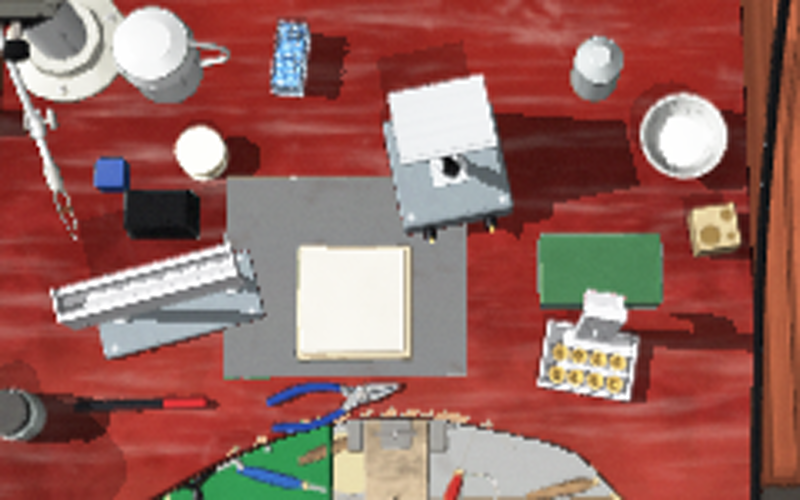

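View pics/sidec.png

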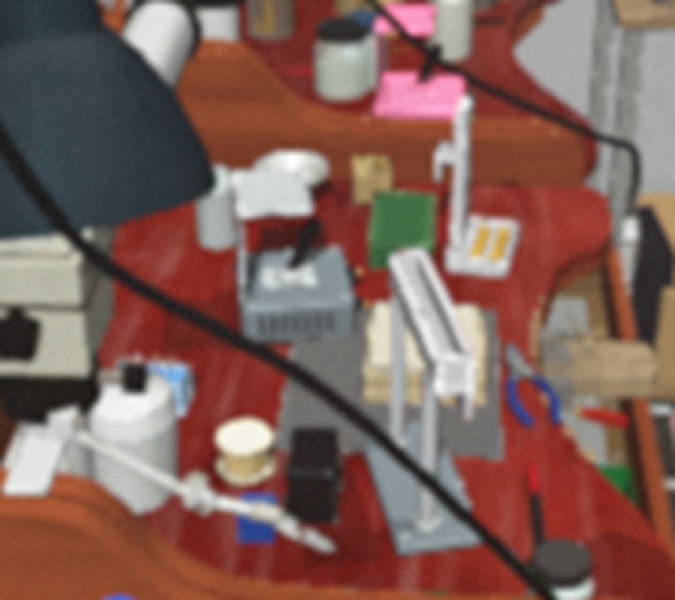

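Top crop, as full-image pixels: the carrier stem and hook top are at about (361,226), with the tray at (357,243). The rail lip and channel run from (197,227) to (253,211). The supply has its hood roof at (312,171), the bat at (315,185) and terminals facing the robot. The pink look-alike is on the neighbouring bench. The grey one fits because it has a hood, a black bat and terminals. Now coarse positions.

```bash
cat > h.py <<'E'
import numpy as np
from bench import viewer, readout
def ray(p,uv):
    d=np.array(p['attitude'])@np.array([(uv[0]-p['cx'])/p['fx'],(uv[1]-p['cy'])/p['fy'],1]);return np.array(p['xyz']),d
def cast(p,uv,z):
    o,d=ray(p,uv);return o+d*(z-o[2])/d[2]
def proj(p,X):
    c=np.array(p['attitude']).T@(np.array(X)-p['xyz']);return np.array([p['fx']*c[0]/c[2]+p['cx'],p['fy']*c[1]/c[2]+p['cy']])
E
python3 - <<'E'
from h import *
p=viewer.camera_params('top')
c=lambda x,y,z,n:print(n,cast(p,(180+x*.3,135+y*.3),z).round(3))
c(605,302,.174,'stemtop');c(540,390,.018,'trayFL');c(632,400,.018,'trayFR');c(640,335,.018,'trayBR');c(548,322,.018,'trayBL')
c(57,322,.185,'railFL');c(245,275,.185,'railFR');c(52,293,.18,'railBL');c(230,243,.18,'railBR')
c(105,357,.0,'footFL');c(262,312,.0,'footFR')
for q in [(388,95),(485,75),(497,155),(403,165)]:c(*q,.145,'roof')
for q in [(405,230),(510,208)]:c(*q,.045,'case front')
c(452,167,.107,'bat tip')
print(cast(p,(240,55),.25),cast(p,(340,10),.3))
E
```

```text
stemtop [ 0.466 -0.279  0.174]
trayFL [ 0.402 -0.227  0.018]
trayFR [ 0.392 -0.316  0.018]
trayBR [ 0.455 -0.326  0.018]
trayBL [ 0.468 -0.236  0.018]
railFL [0.451 0.198 0.185]
railFR [0.491 0.037 0.185]
railBL [0.477 0.205 0.18 ]
railBR [0.52  0.051 0.18 ]
footFL [0.44  0.196 0.   ]
footFR [0.483 0.044 0.   ]
roof [ 0.663 -0.086  0.145]
roof [ 0.682 -0.175  0.145]
roof [ 0.606 -0.186  0.145]
roof [ 0.597 -0.1    0.145]
case front [ 0.556 -0.098  0.045]
case front [ 0.577 -0.2    0.045]
bat tip [ 0.604 -0.144  0.107]
[0.96884479 0.07684389 0.25      ] [ 1.08435702 -0.22000458  0.3       ]
```

```bash
python3 -m creep '{"linear":[[-0.01,-0.01,-0.03],[-0.04,-0.04,-0.06],[-0.08,-0.07,-0.06],[-0.12,-0.10,-0.06],[-0.16,-0.14,-0.06],[-0.20,-0.17,-0.06],[-0.24,-0.21,-0.06],[-0.29,-0.25,-0.06],[-0.33,-0.28,-0.06],[-0.36,-0.31,-0.06],[-0.376,-0.321,-0.06],[-0.376,-0.321,-0.06]],"roll":[0.05,0.18,0.32,0.46,0.6,0.74,0.88,1.02,1.14,1.22,1.26,1.26]}' 0 40
python3 - <<'E'
from h import *
import cv2
s=readout.observe();print(s['clock'],s['eef_pos'].round(4),s['q'].round(1),s['ee_rot'].round(3).tolist())
p=viewer.camera_params('wrist');im=viewer.capture('wrist');np.save('pw1.npy',p,allow_pickle=True)
cv2.imwrite('pics/w1.png',im)
for n,X in dict(lipL=(.45,.198,.185),lipR=(.491,.037,.185)).items():print(n,proj(p,X).round(0))
E
```

```text
clock: 1.65
eef_pos: [0.4206, 0.0799, 0.4644]
ee_rot: [[-0.001, 1.0, -0.001], [1.0, 0.001, 0.0], [0.0, -0.001, -1.0]]
ft_force: [-0.2, 0.8, -0.0]
opening: 0.0856
grasp_force: 0.0
1.65 [0.4206 0.0799 0.4644] [-5.   3.1 94.8  0.  82.1 -5.1] [[-0.001, 1.0, -0.001], [1.0, 0.001, 0.0], [0.0, -0.001, -1.0]]
lipL [356.  57.]
lipR [391. 240.]
```

View pics/w1.png

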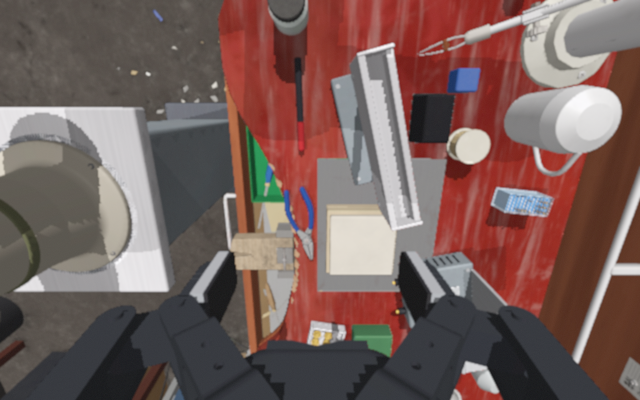

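Wrist view: rail top runs from (376,48) to (405,225) with the channel visible, lip on the left (robot) side. Foot plate at (350,130).

```bash
python3 - <<'E'
import cv2,numpy as np
im=cv2.imread('pics/w1.png');g=cv2.cvtColor(im,6)
for v in (80,110,140,170,200):print(v,360-20,g[v,340:425].tolist())
cv2.imwrite('pics/w1c.png',cv2.resize(im[35:240,330:440],None,fx=2.9,fy=2.9,interpolation=cv2.INTER_CUBIC))
E
```

```text
80 340 [150, 149, 150, 150, 150, 150, 150, 149, 149, 150, 148, 138, 117, 101, 99, 98, 99, 99, 99, 98, 97, 112, 158, 193, 206, 208, 207, 208, 204, 190, 181, 184, 184, 182, 182, 183, 183, 183, 185, 184, 186, 182, 160, 132, 125, 122, 113, 104, 100, 102, 132, 176, 202, 209, 209, 209, 208, 191, 148, 90, 66, 68, 71, 68, 68, 66, 65, 66, 65, 63, 62, 62, 62, 66, 69, 65, 64, 61, 59, 60, 60, 60, 62, 62, 65]
110 340 [149, 149, 149, 150, 150, 150, 149, 149, 149, 148, 148, 148, 149, 150, 150, 145, 121, 91, 90, 98, 100, 100, 101, 100, 99, 99, 98, 115, 162, 194, 206, 208, 207, 208, 208, 208, 209, 208, 207, 206, 206, 207, 207, 207, 205, 198, 185, 160, 131, 123, 122, 116, 106, 100, 100, 126, 171, 198, 206, 207, 207, 204, 180, 129, 82, 70, 70, 71, 70, 76, 83, 69, 38, 26, 25, 28, 24, 24, 23, 22, 24, 27, 25, 26, 27]
140 340 [113, 109, 97, 93, 123, 154, 168, 171, 171, 171, 172, 172, 168, 147, 119, 111, 112, 110, 110, 109, 108, 119, 151, 166, 151, 121, 103, 101, 101, 100, 100, 100, 99, 119, 166, 197, 205, 207, 206, 206, 203, 205, 208, 209, 207, 206, 206, 206, 205, 206, 204, 181, 149, 131, 124, 122, 115, 10
[... 286 characters left out ...]
25, 105, 101, 101, 101, 101, 101, 101, 127, 173, 199, 205, 205, 206, 204, 198, 200, 207, 207, 205, 204, 204, 204, 204, 204, 195, 178, 152, 128, 121, 114, 106, 99, 99, 120, 166, 192, 202, 203, 203, 199, 176, 147, 138, 138, 138, 139, 138, 138, 138, 138, 139, 139, 138]
200 340 [139, 140, 140, 140, 140, 139, 140, 140, 140, 140, 140, 140, 139, 140, 140, 140, 140, 139, 139, 140, 139, 139, 139, 140, 139, 140, 139, 139, 139, 139, 139, 139, 139, 140, 139, 140, 138, 130, 123, 123, 125, 125, 127, 126, 124, 139, 177, 199, 204, 203, 205, 206, 206, 207, 206, 204, 203, 202, 203, 211, 222, 224, 203, 170, 160, 159, 153, 138, 120, 106, 118, 162, 192, 201, 202, 201, 198, 177, 147, 138, 139, 140, 140, 139, 139]
```

View pics/w1c.png

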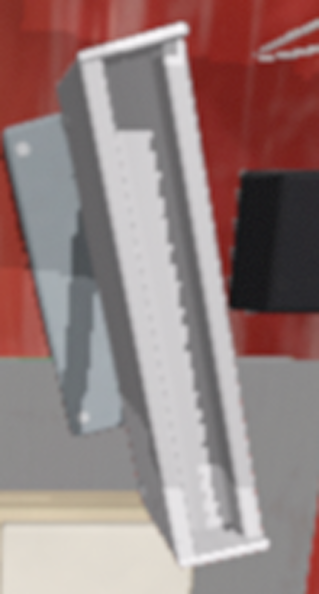

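```bash
python3 - <<'E'
from h import *
p=np.load('pw1.npy',allow_pickle=True).item()
A=cast(p,(361.9,80),.185);B=cast(p,(385.6,200),.185)
y=(A-B)/np.linalg.norm(A-B);x=np.array([y[1],-y[0],0]);print('yaw',np.degrees(np.arctan2(x[1],x[0])))
E1=cast(p,(357.2,56),.185);E2=cast(p,(391.3,229),.185);print(E1,E2,np.linalg.norm(E1-E2))
Y=((E1+E2)/2)@y; o=(x@A+.003)*x+Y*y;o[2]=0;print('rail',o)
bk=cast(p,(407.8,140),.180);print('back outer x',x@(bk-o))
seat=o+.012*x;print('seat',seat)
# carrier tray in view?
for n,X in dict(tray=(.429,-.276,.018),stem=(.455,-.279,.174)).items():print(n,proj(p,X).round(0))
E
```

```text
yaw 14.791905938397084
[0.45083644 0.19882515 0.185     ] [0.49053989 0.04824597 0.185     ] 0.15572556994403985
rail [0.47358619 0.12430082 0.        ]
back outer x 0.027104249908738557
seat [0.48518851 0.12736453 0.        ]
tray [322. 350.]
stem [343. 446.]
```

```bash
python3 -m creep '{"linear":[[-0.02,0.005,0],[-0.06,0.01,0],[-0.11,0.015,0],[-0.16,0.02,0],[-0.21,0.025,0],[-0.25,0.03,0],[-0.28,0.034,0],[-0.29,0.034,0],[-0.29,0.034,0]],"roll":[0.02,0.06,0.1,0.13,0.13,0.13,0.13,0.13,0.13]}'
python3 - <<'E'
from h import *
import cv2
p=viewer.camera_params('wrist');im=viewer.capture('wrist');np.save('pw2.npy',p,allow_pickle=True)
cv2.imwrite('pics/w2.png',im)
a,b=proj(p,(.429,-.276,.018)),proj(p,(.455,-.279,.174));print(a,b)
c=im[100:300,200:440];cv2.imwrite('pics/w2c.png',cv2.resize(c,None,fx=3,fy=3,interpolation=2))
E
```

```text
clock: 2.82
eef_pos: [0.4549, -0.2088, 0.4647]
ee_rot: [[0.126, 0.992, -0.0], [0.992, -0.126, 0.0], [0.0, -0.0, -1.0]]
ft_force: [0.2, 0.7, 0.0]
opening: 0.0854
grasp_force: 0.0
[307.1662468  207.58343092] [327.11348004 257.67895936]
```

View pics/w2c.png

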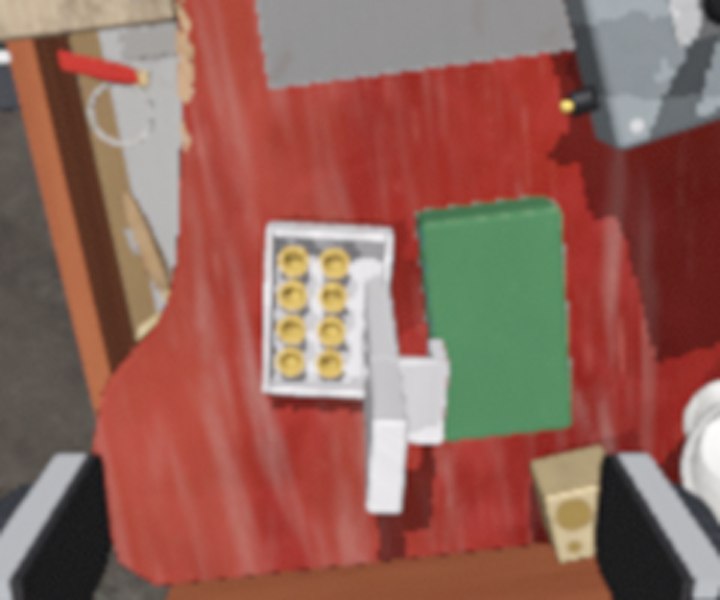

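Crop: stem top face has its centre at (329,255) px with corners (323,239) to (335,271), tray rectangle at (288–331,175–232), hook nose to the right of the stem at (347,225). This is the carrier.

```bash
python3 - <<'E'
from h import *
p=np.load('pw2.npy',allow_pickle=True).item()
f=lambda x,y,z:cast(p,(200+x/3,100+y/3),z)
C=[f(370,418,.174),f(407,418,.174),f(404,513,.174),f(367,513,.174)]
m=sum(C)/4;print(m,[np.linalg.norm(C[i]-C[i-1]).round(4) for i in range(4)])
t=f(267,225,.018)-f(264,393,.018);print('yaw tray',np.degrees(np.arctan2(-t[0],t[1])),np.linalg.norm(t))
v=C[0]+C[1]-C[2]-C[3];print('yaw stem',np.degrees(np.arctan2(-v[0],v[1])))
s=readout.observe();R=s['ee_rot'];d=np.array([m[0],m[1],.305])-s['eef_pos'];print('tool d',R.T@d)
print(s['eef_pos'])
E
```

```text
[ 0.45723851 -0.27667562  0.174     ] [np.float64(0.0371), np.float64(0.0126), np.float64(0.0371), np.float64(0.0131)]
yaw tray -10.029115150034775 0.09279192121947982
yaw stem -8.126169151939925
tool d [-0.06735262  0.01090604  0.15979015]
[ 0.45490456 -0.20853932  0.46481304]
```

```bash
python3 -m creep '{"linear":[[-0.04,0.006,0],[-0.067,0.011,0],[-0.067,0.011,0.03],[-0.067,0.011,0.07],[-0.067,0.011,0.11],[-0.067,0.011,0.14],[-0.067,0.011,0.155],[-0.067,0.011,0.158],[-0.067,0.011,0.158]],"roll":[0.02,0.03,0.03,0.03,0.03,0.03,0.03,0.03,0.03]}'
python3 -m creep '{"linear":[[0,0,0],[0,0,0],[0,0,0],[0,0,0],[0,0,0],[0,0,0]],"roll":[0,0,0,0,0,0]}' 1 60
python3 -m creep '{"linear":[[0,0,-0.01],[0,0,-0.03],[0,0,-0.06],[0,0,-0.09],[0,0,-0.12],[0,0,-0.135],[0,0,-0.135]],"roll":[0,0,0,0,0,0,0]}'
python3 - <<'E'
from h import *
import cv2
p=viewer.camera_params('wrist');im=viewer.capture('wrist')
cv2.imwrite('pics/w3.png',im);p=viewer.camera_params('side');cv2.imwrite('pics/s3.png',viewer.capture('side'))
c=cv2.imread('pics/s3.png');s=readout.observe();q=proj(p,s['eef_pos']-[0,0,.15]).astype(int);print(q)
c=c[q[1]-60:q[1]+80,q[0]-70:q[0]+70]
cv2.imwrite('pics/c3.png',np.hstack([cv2.resize(c,(400,400)),cv2.resize(im[60:400,150:490],(400,400))]))
E
```

```text
clock: 4.0
eef_pos: [0.4574, -0.2776, 0.3077]
ee_rot: [[0.157, 0.988, 0.001], [0.988, -0.157, -0.001], [-0.001, 0.001, -1.0]]
ft_force: [0.3, 0.3, 0.4]
opening: 0.0857
grasp_force: 0.0
clock: 4.75
eef_pos: [0.4572, -0.2777, 0.3066]
ee_rot: [[0.157, 0.988, -0.0], [0.988, -0.157, 0.0], [0.0, -0.0, -1.0]]
ft_force: [-0.3, -0.1, -0.4]
opening: 0.0112
grasp_force: 59.5
clock: 5.62
eef_pos: [0.4571, -0.2777, 0.4422]
ee_rot: [[0.157, 0.988, 0.001], [0.988, -0.157, -0.001], [-0.001, 0.001, -1.0]]
ft_force: [0.4, 0.7, -1.5]
opening: 0.0115
grasp_force: 59.4
[344 148]
```

View pics/c3.png

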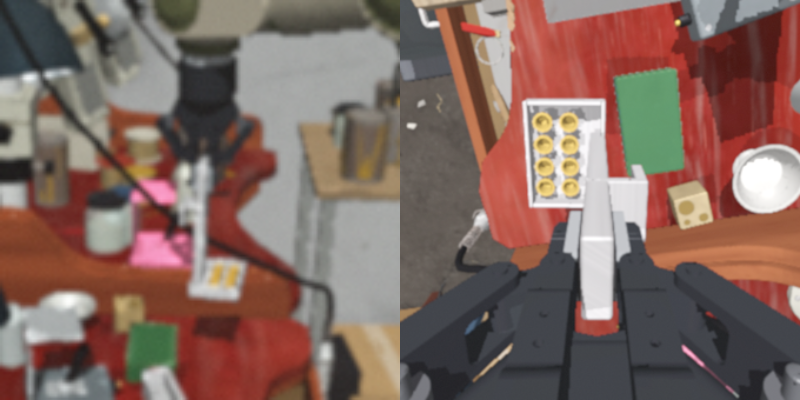

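Held upright at the stem. Moving over the rail.

```bash
python3 -m creep '{"linear":[[0.01,-0.0015,0],[0.035,-0.005,0],[0.075,-0.011,0],[0.12,-0.018,0],[0.165,-0.0245,0],[0.21,-0.031,0],[0.255,-0.038,0],[0.30,-0.0446,0],[0.34,-0.0505,0],[0.37,-0.055,0],[0.388,-0.0577,0],[0.3945,-0.0586,0]],"roll":[-0.01,-0.04,-0.08,-0.13,-0.18,-0.23,-0.28,-0.32,-0.36,-0.39,-0.41,-0.416]}'
python3 -m creep '{"linear":[[0,0,0],[0,0,0.01],[0,0,0.02]],"roll":[0,0,0]}'
python3 - <<'E'
from h import *
import cv2
s=readout.observe();print(s['eef_pos'],s['q'].round(1))
p=viewer.camera_params('wrist');im=viewer.capture('wrist');np.save('pw4.npy',p,allow_pickle=True)
cv2.imwrite('pics/w4.png',im);q=viewer.camera_params('side');sd=viewer.capture('side');cv2.imwrite('pics/s4.png',sd)
k=proj(q,(.47,.12,.2)).astype(int);print(k)
cv2.imwrite('pics/c4.png',np.hstack([cv2.resize(sd[k[1]-60:k[1]+60,k[0]-50:k[0]+50],(400,480),interpolation=2),cv2.resize(im[160:340,240:390],(400,480),interpolation=2)]))
E
```

```text
clock: 7.22
eef_pos: [0.4604, 0.1228, 0.4416]
ee_rot: [[-0.258, 0.966, -0.0], [0.966, 0.258, 0.0], [0.0, -0.0, -1.0]]
ft_force: [0.1, 0.3, -2.1]
opening: 0.0114
grasp_force: 59.4
clock: 7.6
eef_pos: [0.4613, 0.1206, 0.4208]
ee_rot: [[-0.254, 0.967, -0.001], [0.967, 0.254, -0.0], [0.0, -0.001, -1.0]]
ft_force: [0.7, 0.8, -2.2]
opening: 0.0113
grasp_force: 59.4
[0.46131445 0.12062593 0.42076096] [  0.5  11.1  92.2  -0.   76.7 -14.2]
[339 224]
```

View pics/c4.png

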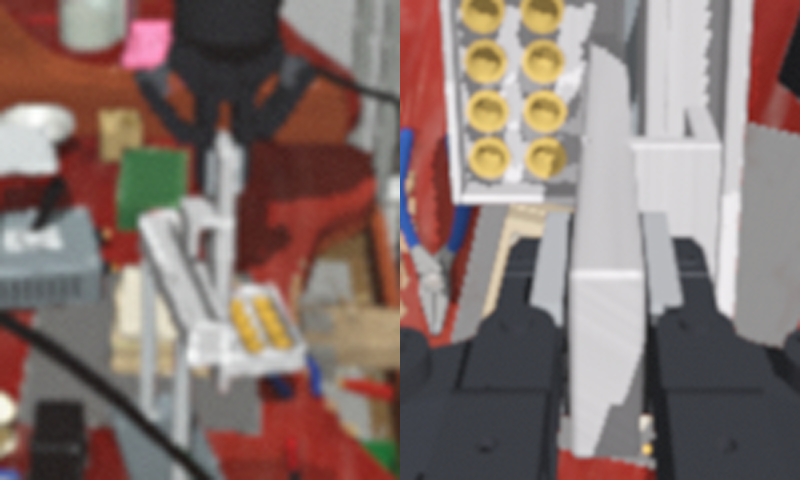

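```bash
python3 -m creep '{"linear":[[0,0,0.008],[0,0,0.016],[0,0,0.022],[0,0,0.028],[0,0,0.033],[0,0,0.033]],"roll":[0,0,0,0,0,0]}'
python3 -m creep '{"linear":[[0,0,0.003],[0,0,0.005],[0,0,0.006],[0,0,0.006]],"roll":[0,0,0,0]}'
python3 - <<'E'
from h import *
import cv2
q=viewer.camera_params('side');sd=viewer.capture('side');cv2.imwrite('pics/s5.png',sd);im=viewer.capture('wrist');cv2.imwrite('pics/w5.png',im)
k=proj(q,(.47,.12,.2)).astype(int)
cv2.imwrite('pics/c5.png',np.hstack([cv2.resize(sd[k[1]-60:k[1]+60,k[0]-50:k[0]+50],(400,480),interpolation=2),cv2.resize(im[160:340,240:390],(400,480),interpolation=2)]))
E
```

```text
clock: 8.45
eef_pos: [0.4614, 0.1211, 0.3884]
ee_rot: [[-0.255, 0.967, -0.001], [0.967, 0.255, 0.0], [0.0, -0.001, -1.0]]
ft_force: [-0.1, 0.2, -1.0]
opening: 0.0114
grasp_force: 59.3
clock: 8.95
eef_pos: [0.4614, 0.1211, 0.3827]
ee_rot: [[-0.255, 0.967, -0.0], [0.967, 0.255, -0.0], [-0.0, -0.0, -1.0]]
ft_force: [0.2, -0.1, -2.1]
opening: 0.0113
grasp_force: 59.4
```

```bash
python3 -m creep '{"linear":[[0,0,0.001],[0,0,0.002],[0,0,0.002]],"roll":[0,0,0]}' | grep -E 'eef|ft'
python3 -m creep '{"linear":[[0,0,0.001],[0,0,0.001]],"roll":[0,0]}'| grep -E 'eef|ft'
```

```text
eef_pos: [0.4613, 0.1211, 0.3814]
ft_force: [-3.7, -0.2, 5.1]
eef_pos: [0.4612, 0.1211, 0.3814]
ft_force: [-6.1, -0.1, 13.8]
```

View pics/c5.png

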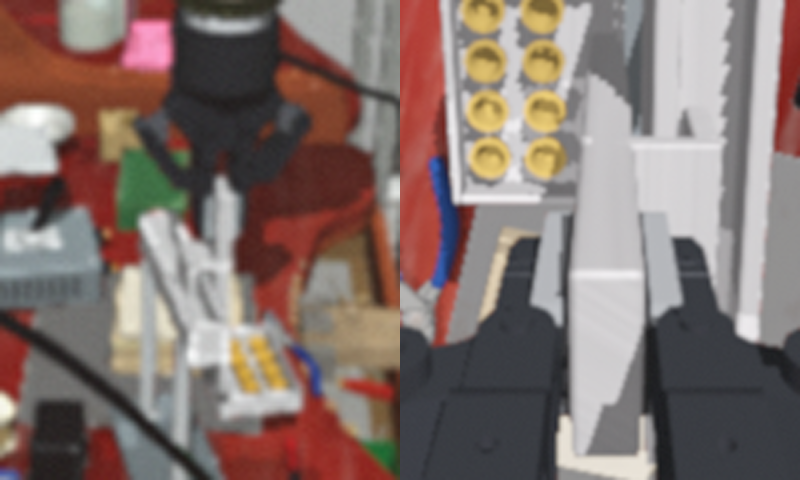

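Contact came at the expected height (floor predicted at TCP z 0.3816), and the nose is behind the lip. Releasing.

```bash
python3 -m creep '{"linear":[[0,0,-0.001],[0,0,-0.001],[0,0,-0.001],[0,0,-0.001],[0,0,-0.001],[0,0,-0.001]],"roll":[0,0,0,0,0,0]}' 0 40| grep -E 'eef|ft|open'
python3 -m creep '{"linear":[[0,0,-0.01],[0,0,-0.03],[0,0,-0.06],[0,0,-0.10],[0,0,-0.14],[0,0,-0.16],[0,0,-0.16],[0,0,-0.16]],"roll":[0,0,0,0,0,0,0,0]}'
python3 - <<'E'
from h import *
import cv2
p=viewer.camera_params('wrist');im=viewer.capture('wrist');cv2.imwrite('pics/w6.png',im);np.save('pw6.npy',p,allow_pickle=True)
q=viewer.camera_params('side');sd=viewer.capture('side');cv2.imwrite('pics/s6.png',sd)
# stem top & tray yellow, before/after in side view
for n in ('s5','s6'):
    a=cv2.imread(f'pics/{n}.png');h=cv2.cvtColor(a,40);m=cv2.inRange(h,(12,120,120),(32,255,255));m[:,:330]=0;m[:,400:]=0;m[:210]=0;m[:,:][290:]=0
    ys,xs=np.nonzero(m);print(n,len(xs),xs.mean(),ys.mean())
x=np.array([.967,.2553,0]);g=np.array([.4612,.1211,.225])
print('expect stemtop px',proj(p,g+[0,0,.024]))
hsv=cv2.cvtColor(im,40);m=((hsv[...,1]<40)&(hsv[...,2]>190)).astype(np.uint8)
n,l,st,c=cv2.connectedComponentsWithStats(m)
for i in range(1,n):
    if st[i,4]>80:print(st[i],c[i].round(1))
m=cv2.inRange(hsv,(15,90,120),(32,255,255));n,l,st,c=cv2.connectedComponentsWithStats(m)
for i in range(1,n):
    if st[i,4]>20:print('y',st[i],c[i].round(1),cast(p,c[i],.085+.01).round(3))
E
```

```text
eef_pos: [0.4614, 0.1211, 0.3807]
ft_force: [0.7, -0.7, 0.7]
opening: 0.0855
clock: 11.42
eef_pos: [0.4613, 0.1211, 0.5399]
ee_rot: [[-0.255, 0.967, -0.001], [0.967, 0.255, -0.0], [0.0, -0.001, -1.0]]
ft_force: [-1.4, -0.2, -1.1]
opening: 0.0854
grasp_force: 0.0
s5 106 358.91509433962267 251.60377358490567
s6 90 360.8333333333333 253.25555555555556
expect stemtop px [318.74051181 194.46354029]
[   0   45  145  203 7412] [103.3 137.5]
[ 588   46   48   61 1429] [610.6  75.1]
[ 423   91  153   20 1116] [500.8 102.2]
[ 80 110  31  45 723] [ 94.  135.3]
[468 111  23  40 472] [476.7 128. ]
[489 111  49  45 475] [503.9 130.8]
[ 278  112   76  165 4792] [321.4 216.4]
[299 144  13  65 428] [305.1 186.1]
[484 164  81 149 751] [522.4 241.1]
[ 469  166   48   43 1584] [492.5 188.4]
[396 174  32  30 641] [412.6 188.6]
[198 176  17  48 113] [203.2 194.3]
[  0 211  17  10 104] [  9.5 216.1]
[ 558  217   82  155 5441] [605.3 303. ]
[353 297  27  17 289] [366.3 303.5]
[ 366  321   44   36 1086] [385.7 335.4]
[147 367   8  25 139] [150.5 378.3]
y [556   0  12  22  78] [561.4  10. ] [0.709 0.392 0.095]
y [291 138  10  11  84] [295.1 143. ] [0.42  0.143 0.095]
y [305 138  10  11  85] [309.2 143.1] [0.44  0.148 0.095]
y [291 150  10  11  72] [295.3 155.3] [0.425 0.125 0.095]
y [305 151  10  10  72] [309.1 155.5] [0.445 0.13  0.095]
y [292 163   9  10  73] [295.6 167.4] [0.429 0.108 0.095]
y [292 175   8   9  62] [295.5 179.2] [0.433 0.09  0.095]
y [225 191  10  26 111] [229.1 202.2] [0.342 0.028 0.095]
y [   0  298   99   95 4243] [ 38.3 339.2] [ 0.043 -0.329  0.095]
```

Carrier stands on the rail at the expected place (tray inserts centred at about (0.437,0.118)). The moves have no tilt command, so I'll test at height, clear of everything, how the arm behaves at its reach limit.

```bash
python3 -m creep '{"linear":[[0.01,0,-0.03],[0.03,-0.005,-0.07],[0.05,-0.01,-0.12],[0.07,-0.015,-0.17],[0.079,-0.018,-0.21],[0.079,-0.018,-0.23],[0.079,-0.018,-0.23]],"roll":[0.02,0.05,0.075,0.075,0.075,0.075,0.075]}' 1 40
python3 -m creep '{"linear":[[0,0.03,0],[0,0.06,0],[0,0.09,0],[0,0.12,0],[0,0.12,0]],"roll":[0,0,0,0,0]}'
python3 -c "
from h import *;s=readout.observe();print(s['q'].round(1))"
```

```text
clock: 12.4
eef_pos: [0.4242, 0.193, 0.7706]
ee_rot: [[-0.182, 0.983, 0.001], [0.983, 0.182, 0.0], [-0.0, 0.001, -1.0]]
ft_force: [-0.1, 0.5, 0.3]
opening: 0.0001
grasp_force: 0.0
clock: 13.02
eef_pos: [0.5205, 0.2056, 0.7435]
ee_rot: [[-0.181, 0.983, 0.01], [0.983, 0.181, 0.005], [0.003, 0.01, -1.0]]
ft_force: [0.0, 0.3, 0.3]
opening: 0.0001
grasp_force: 0.0
[  9.5  33.3  11.    0.3 135.1  -0.7]
```

```bash
python3 -m creep '{"linear":[[0,0.1,0],[0,0.2,0],[0,0.3,0]],"roll":[0,0,0]}'
python3 -c "
from h import *;s=readout.observe();print(s['q'].round(1))"
```

```text
clock: 13.4
eef_pos: [0.5954, 0.206, 0.6757]
ee_rot: [[-0.182, 0.982, 0.039], [0.983, 0.182, 0.014], [0.007, 0.041, -0.999]]
ft_force: [0.0, -0.2, 0.5]
opening: 0.0002
grasp_force: 0.0
[  8.4  40.1  10.8   0.6 126.8  -1.7]
```

```bash
python3 -m creep '{"linear":[[0,-0.06,0],[0,-0.12,0.0],[0,-0.12,0.0]],"roll":[0,0,0]}'
python3 -c "
from h import *;s=readout.observe();print(s['q'].round(1))"
```

```text
clock: 13.78
eef_pos: [0.4745, 0.184, 0.6717]
ee_rot: [[-0.182, 0.982, 0.041], [0.983, 0.182, 0.014], [0.007, 0.043, -0.999]]
ft_force: [-0.2, 0.3, 0.9]
opening: -0.0001
grasp_force: 0.0
[  7.9  15.   50.7   0.5 111.9  -2.4]
```

Useful: a pose forced past the reach limit keeps the lean it gains, so the tilt can be built up step by step. Pushing further, up and forward, away from everything.

```bash
python3 -m creep '{"linear":[[0,0.06,0],[0,0.11,-0.03],[0,0.16,-0.08],[0,0.21,-0.13],[0,0.26,-0.18],[0,0.3,-0.22],[0,0.35,-0.27],[0,0.4,-0.32],[0,0.5,-0.4],[0,0.6,-0.5],[0,0.7,-0.6],[0,0.8,-0.7]],"roll":[0,0,0,0,0,0,0,0,0,0,0,0]}'
python3 -c "
from h import *;s=readout.observe();print(s['q'].round(1))"
```

```text
clock: 15.28
eef_pos: [0.5672, 0.1654, 0.7194]
ee_rot: [[-0.182, 0.981, 0.066], [0.983, 0.181, 0.022], [0.01, 0.069, -0.998]]
ft_force: [0.6, -0.6, 0.2]
opening: 0.0
grasp_force: 0.0
[  4.8  35.9  10.7   1.2 129.4  -4.9]
```

```bash
t(){ grep -E 'eef|ee_rot'; }
python3 -m creep '{"linear":[[0,0.06,-0.03]],"roll":[0]}' | t
python3 -m creep '{"linear":[[0,0.06,-0.03]],"roll":[0]}' | t
python3 -m creep '{"linear":[[0,0.6,-0.5]],"roll":[0]}' | t
python3 -m creep '{"linear":[[0,0.6,-0.5]],"roll":[0]}' | t
python3 -m creep '{"linear":[[0,0.3,0]],"roll":[0]}' | t
python3 -m creep '{"linear":[[0,0.3,0]],"roll":[0]}' | t
```

```text
eef_pos: [0.5778, 0.1632, 0.7127]
ee_rot: [[-0.183, 0.979, 0.095], [0.983, 0.181, 0.03], [0.012, 0.099, -0.995]]
eef_pos: [0.5884, 0.1607, 0.7054]
ee_rot: [[-0.183, 0.976, 0.121], [0.983, 0.179, 0.038], [0.015, 0.126, -0.992]]
eef_pos: [0.5877, 0.1563, 0.7099]
ee_rot: [[-0.183, 0.972, 0.148], [0.983, 0.178, 0.045], [0.018, 0.154, -0.988]]
eef_pos: [0.584, 0.1518, 0.718]
ee_rot: [[-0.184, 0.966, 0.181], [0.983, 0.177, 0.053], [0.02, 0.188, -0.982]]
eef_pos: [0.6058, 0.1536, 0.6991]
ee_rot: [[-0.184, 0.96, 0.21], [0.983, 0.175, 0.06], [0.021, 0.218, -0.976]]
eef_pos: [0.6288, 0.155, 0.6768]
ee_rot: [[-0.184, 0.955, 0.233], [0.983, 0.173, 0.066], [0.023, 0.241, -0.97]]
```

About 0.03 rad of lean is gained per one-row call, now 14°. I'll continue to about 38°, pulling a bit more upward to stay away from the lamp.

```bash
t(){ grep -E 'eef|ee_rot'; }
python3 -m creep '{"linear":[[0,0.5,-0.6]],"roll":[0]}' | t
python3 -m creep '{"linear":[[0,0.5,-0.6]],"roll":[0]}' >/dev/null
python3 -m creep '{"linear":[[0,0.5,-0.5]],"roll":[0]}' >/dev/null
python3 -m creep '{"linear":[[0,0.6,-0.5]],"roll":[0]}' | t
python3 -m creep '{"linear":[[0,0.6,-0.4]],"roll":[0]}' >/dev/null
python3 -m creep '{"linear":[[0,0.6,-0.4]],"roll":[0]}' >/dev/null
python3 -m creep '{"linear":[[0,0.6,-0.4]],"roll":[0]}' | t
python3 -m creep '{"linear":[[0,0.6,-0.3]],"roll":[0]}' >/dev/null
python3 -m creep '{"linear":[[0,0.6,-0.3]],"roll":[0]}' 
python3 -c "
from h import *;s=readout.observe();print(s['q'].round(1))"
```

```text
eef_pos: [0.6177, 0.1488, 0.6924]
ee_rot: [[-0.184, 0.95, 0.253], [0.983, 0.171, 0.073], [0.026, 0.262, -0.965]]
eef_pos: [0.5791, 0.1325, 0.7442]
ee_rot: [[-0.186, 0.918, 0.349], [0.982, 0.163, 0.094], [0.029, 0.36, -0.932]]
eef_pos: [0.5648, 0.1213, 0.768]
ee_rot: [[-0.188, 0.881, 0.434], [0.982, 0.153, 0.114], [0.034, 0.447, -0.894]]
clock: 17.15
eef_pos: [0.5603, 0.1157, 0.7792]
ee_rot: [[-0.189, 0.85, 0.492], [0.981, 0.145, 0.127], [0.036, 0.506, -0.862]]
ft_force: [0.5, -0.1, -0.7]
opening: -0.0001
grasp_force: 0.0
[ -1.2  30.8  10.8   8.3 108.7  -6.8]
```

```bash
t(){ grep -E 'eef|ee_rot'; }
python3 -m creep '{"linear":[[0,0.6,-0.3]],"roll":[0]}' >/dev/null
python3 -m creep '{"linear":[[0,0.6,-0.3]],"roll":[0]}' >/dev/null
python3 -m creep '{"linear":[[0,0.6,-0.3]],"roll":[0]}' |t
python3 -m creep '{"linear":[[0,0.6,-0.3]],"roll":[0]}' >/dev/null
python3 - <<'E'
from h import *
import cv2
s=readout.observe();print(s['clock'],s['eef_pos'],s['ee_rot'].round(3).tolist())
p=viewer.camera_params('wrist');im=viewer.capture('wrist');cv2.imwrite('pics/w7.png',im);np.save('pw7.npy',p,allow_pickle=True)
t=viewer.capture('top');cv2.imwrite('pics/t7.png',t)
pt=viewer.camera_params('top')
d=np.abs(t.astype(int)-cv2.imread('pics/top0.png')).sum(2)[150:220,285:345];print('supply region change',(d>60).sum())
print('bat px wrist',proj(p,(.604,-.144,.107)))
# fine measures in top0
g=cv2.imread('pics/top0.png');gg=cv2.cvtColor(g,6)
for r in range(176,200):print(r,gg[r,298:336].tolist())
E
```

```text
eef_pos: [0.5447, 0.1065, 0.8029]
ee_rot: [[-0.191, 0.795, 0.575], [0.981, 0.131, 0.144], [0.039, 0.592, -0.805]]
17.65 [0.53754912 0.10310484 0.81195061] [[-0.191, 0.775, 0.602], [0.981, 0.126, 0.149], [0.039, 0.619, -0.784]]
supply region change 0
bat px wrist [126.961689   282.57152598]
176 [162, 237, 238, 239, 239, 239, 239, 239, 241, 240, 242, 242, 242, 242, 243, 242, 242, 242, 243, 242, 242, 241, 241, 241, 241, 242, 242, 241, 240, 241, 242, 102, 50, 45, 50, 49, 51, 52]
177 [181, 232, 240, 240, 240, 242, 242, 242, 242, 242, 241, 242, 242, 242, 243, 242, 241, 241, 241, 241, 242, 242, 240, 240, 240, 241, 242, 227, 212, 229, 232, 108, 53, 58, 60, 60, 59, 63]
178 [179, 229, 240, 241, 241, 241, 241, 241, 242, 241, 240, 241, 241, 242, 241, 242, 242, 240, 239, 241, 241, 243, 229, 216, 229, 230, 237, 232, 236, 241, 233, 112, 60, 65, 65, 64, 63, 60]
179 [178, 217, 240, 241, 241, 241, 240, 239, 241, 241, 241, 242, 240, 240, 241, 241, 243, 228, 218, 230, 230, 237, 233, 237, 239, 232, 223, 185, 167, 147, 112, 96, 60, 60, 60, 58, 56, 53]
180 [182, 200, 238, 241, 240, 242, 241, 240, 239, 241,
[... 2976 characters left out ...]
76, 175, 175, 178, 178, 177, 176, 176, 178, 178, 177, 176, 176, 178, 177, 175, 176, 176, 172, 172, 173, 172, 174, 174, 172, 165, 114, 61, 57]
197 [143, 99, 184, 180, 179, 176, 178, 177, 177, 178, 178, 179, 179, 179, 178, 174, 178, 179, 179, 177, 177, 178, 173, 177, 176, 175, 172, 153, 167, 164, 153, 144, 144, 129, 101, 64, 46, 48]
198 [140, 142, 197, 179, 183, 186, 179, 179, 179, 178, 178, 177, 176, 178, 178, 178, 176, 176, 177, 178, 176, 176, 154, 170, 166, 153, 143, 142, 124, 95, 73, 68, 67, 69, 67, 59, 43, 42]
199 [139, 140, 185, 174, 200, 224, 186, 176, 178, 179, 177, 174, 174, 174, 175, 176, 173, 178, 171, 166, 153, 141, 145, 130, 102, 76, 68, 65, 45, 43, 50, 66, 65, 65, 55, 50, 43, 42]
```

```bash
python3 - <<'E'
from h import *
import cv2
p=viewer.camera_params('top');q=viewer.camera_params('side')
f=lambda u,v,z:cast(p,(u,v),z)
a,b=f(300.5,183,.138),f(327.5,177.3,.138);y=a-b;yaw=np.degrees(np.arctan2(-y[0],y[1]));print('roof edge',a,b,yaw)
a2,b2=f(302,199.7,.045),f(331.5,193.2,.045);y2=a2-b2;print('case front',a2,b2,np.degrees(np.arctan2(-y2[0],y2[1])))
B=f(315,184.7,.099);print('ball',B)
g=cv2.cvtColor(cv2.imread('pics/side0.png'),6)
print('side px expect',proj(q,B))
for r in range(203,226):print(r,290,g[r,290:312].tolist())
E
```

```text
roof edge [ 0.60358441 -0.09839264  0.138     ] [ 0.62091304 -0.18107478  0.138     ] 11.836802849084677
case front [ 0.56974502 -0.09972944  0.045     ] [ 0.59046755 -0.19524138  0.045     ] 12.241318475520375
ball [ 0.60680511 -0.14236241  0.099     ]
side px expect [301.37226931 209.98857449]
203 290 [213, 214, 213, 213, 213, 211, 212, 214, 213, 212, 208, 200, 159, 97, 59, 56, 59, 64, 64, 59, 53, 55]
204 290 [214, 212, 211, 212, 215, 214, 215, 215, 217, 213, 216, 209, 175, 123, 75, 60, 60, 62, 64, 62, 57, 58]
205 290 [208, 206, 202, 206, 212, 215, 218, 218, 217, 218, 221, 216, 186, 131, 80, 60, 61, 62, 65, 63, 65, 64]
206 290 [189, 179, 172, 175, 186, 197, 200, 203, 200, 199, 200, 196, 170, 117, 72, 62, 64, 66, 67, 66, 67, 65]
207 290 [137, 118, 112, 113, 122, 132, 141, 143, 138, 136, 135, 125, 105, 77, 58, 62, 68, 70, 68, 66, 65, 67]
208 290 [80, 72, 65, 65, 65, 70, 76, 75, 71, 70, 68, 58, 51, 39, 48, 56, 64, 67, 68, 64, 67, 67]
209 290 [55, 57, 58, 56, 56, 51, 49, 47, 47, 52, 48, 41, 33, 30, 38, 48, 61, 67, 66, 69, 67, 68]
210 290 [55, 56, 54, 53, 57, 51, 42, 43, 44, 45, 40, 37,
[... 979 characters left out ...]
49, 158, 159, 156, 158, 150, 126, 83, 58, 72, 106, 138, 155, 152, 144, 144, 147, 143, 144, 144, 145, 131]
221 290 [171, 184, 181, 175, 169, 166, 140, 113, 108, 133, 162, 185, 194, 173, 151, 144, 144, 144, 145, 146, 146, 132]
222 290 [190, 207, 202, 188, 187, 190, 187, 182, 176, 184, 198, 209, 207, 182, 155, 143, 144, 146, 143, 144, 146, 136]
223 290 [202, 215, 209, 190, 189, 204, 216, 216, 209, 204, 208, 215, 214, 195, 164, 147, 143, 146, 145, 143, 146, 140]
224 290 [204, 218, 211, 195, 186, 195, 208, 206, 197, 195, 204, 218, 221, 210, 176, 148, 143, 143, 144, 144, 145, 147]
225 290 [194, 209, 210, 201, 189, 179, 183, 182, 175, 177, 185, 202, 210, 204, 177, 150, 143, 145, 145, 146, 144, 145]
```

Bat confirmed in both fixed views (top (315,185), side (302,210)). The supply's yaw is about 12°, with the pivot at about (0.629,−0.138). Lean is 38°. Now coming down in front of the hood, rolled so the finger linkage spreads sideways.

```bash
python3 -m creep '{"linear":[[-0.02,-0.025,0.012],[-0.05,-0.06,0.03],[-0.08,-0.1,0.05],[-0.11,-0.14,0.07],[-0.14,-0.18,0.09],[-0.17,-0.22,0.107],[-0.2,-0.26,0.127],[-0.23,-0.3,0.146],[-0.25,-0.33,0.16],[-0.269,-0.351,0.171],[-0.269,-0.351,0.171],[-0.269,-0.351,0.171]],"roll":[0.05,0.2,0.36,0.52,0.68,0.84,1.0,1.15,1.3,1.44,1.53,1.57]}'
python3 - <<'E'
from h import *
s=readout.observe();R=s['ee_rot'];print(s['q'].round(1),R.round(3).tolist())
x=np.array([.978,.208,0]);W=np.array([.629,-.1376,0])
up=R[:,0]; U=lambda ux,uz: W+ux*x+[0,0,uz]-.011*up
for ux in(-.055,.004):
    t=U(ux,.088)-.173*R[:,2];print(ux,t,R.T@(t-s['eef_pos']))
E
```

```text
clock: 19.25
eef_pos: [0.4195, -0.1798, 0.4493]
ee_rot: [[0.777, 0.19, 0.6], [0.125, -0.981, 0.149], [0.617, -0.041, -0.786]]
ft_force: [-0.5, 0.1, -0.4]
opening: -0.0002
grasp_force: 0.0
[-43.6   2.8 100.   36.9  60.2  22.3] [[0.777, 0.19, 0.6], [0.125, -0.981, 0.149], [0.617, -0.041, -0.786]]
-0.055 [ 0.46291022 -0.17616712  0.21723962] [-0.10884578  0.01417479  0.20901725]
0.004 [ 0.52061222 -0.16389512  0.21723962] [-0.06245904  0.01309257  0.2454483 ]
```

```bash
python3 -m creep '{"linear":[[-0.02,0.003,0.04],[-0.045,0.006,0.085],[-0.07,0.009,0.135],[-0.095,0.012,0.18],[-0.107,0.014,0.206],[-0.109,0.014,0.209],[-0.109,0.014,0.209]],"roll":[0,0,0,0,0,0,0]}'
python3 - <<'E'
from h import *
import cv2
im=viewer.capture('side');cv2.imwrite('pics/s8.png',im);a=cv2.imread('pics/side0.png')
d=np.abs(im.astype(int)-a).sum(2)[200:222,290:312]
for r in d[::2]:print(r.tolist())
E
```

```text
clock: 20.12
eef_pos: [0.4632, -0.1762, 0.2184]
ee_rot: [[0.776, 0.192, 0.601], [0.128, -0.981, 0.148], [0.618, -0.038, -0.785]]
ft_force: [-0.3, -0.3, 1.1]
opening: 0.0002
grasp_force: 0.0
[14, 19, 13, 9, 16, 10, 10, 12, 14, 13, 8, 17, 16, 4, 3, 4, 2, 13, 7, 12, 5, 2]
[16, 16, 14, 16, 15, 9, 8, 11, 8, 7, 24, 16, 6, 11, 5, 10, 9, 6, 4, 17, 3, 7]
[17, 11, 9, 15, 17, 15, 17, 18, 21, 6, 15, 15, 4, 20, 12, 12, 10, 8, 16, 15, 6, 5]
[8, 8, 14, 12, 11, 22, 9, 14, 15, 12, 14, 10, 14, 9, 7, 12, 4, 8, 12, 4, 18, 11]
[5, 7, 8, 3, 6, 16, 11, 7, 9, 3, 12, 3, 18, 0, 13, 13, 5, 8, 8, 3, 14, 13]
[7, 15, 6, 5, 15, 12, 4, 14, 7, 11, 12, 18, 11, 5, 13, 24, 9, 6, 22, 8, 29, 93]
[8, 7, 3, 5, 2, 5, 7, 3, 12, 4, 6, 12, 3, 5, 4, 10, 17, 14, 11, 14, 21, 115]
[4, 5, 15, 7, 8, 4, 3, 10, 11, 14, 9, 4, 5, 8, 16, 6, 16, 9, 23, 17, 3, 19]
[6, 4, 10, 6, 2, 12, 17, 3, 6, 8, 3, 22, 28, 47, 49, 58, 63, 70, 85, 84, 71, 50]
[16, 14, 11, 13, 13, 5, 8, 12, 2, 2, 26, 53, 82, 84, 75, 93, 99, 110, 91, 100, 82, 64]
[11, 11, 14, 11, 10, 5, 10, 8, 17, 38, 82, 106, 114, 108, 98, 99, 105, 87, 97, 88, 98, 96]
```

Finger is just in front of the bat, which hasn't moved. Pushing back.

```bash
python3 -m creep '{"linear":[[0.008,0,0.006],[0.016,0,0.0125],[0.0235,-0.0005,0.0185],[0.031,-0.001,0.0245]],"roll":[0,0,0,0]}'|grep -E 'eef|ft'
python3 -m creep '{"linear":[[0.005,0,0.004],[0.010,0,0.008],[0.0155,0,0.012],[0.0155,0,0.012]],"roll":[0,0,0,0]}'|grep -E 'eef|ft'
python3 - <<'E'
from h import *
import cv2
im=viewer.capture('side');cv2.imwrite('pics/s9.png',im);g=cv2.cvtColor(im,6)
for r in range(203,222,3):print(r,g[r,270:312].tolist())
E
```

```text
eef_pos: [0.5022, -0.1672, 0.2175]
ft_force: [-1.4, -0.9, -0.0]
eef_pos: [0.5212, -0.1636, 0.2177]
ft_force: [0.3, -0.1, 0.4]
203 [52, 64, 86, 113, 138, 154, 166, 170, 167, 161, 153, 139, 141, 184, 208, 210, 211, 208, 210, 210, 211, 210, 208, 208, 210, 207, 209, 209, 203, 192, 177, 160, 118, 62, 41, 43, 41, 41, 38, 42, 40, 43]
206 [74, 86, 114, 140, 159, 168, 169, 169, 166, 166, 156, 140, 144, 190, 215, 220, 214, 204, 196, 192, 184, 174, 168, 170, 182, 191, 196, 197, 194, 191, 193, 186, 153, 91, 51, 34, 38, 36, 35, 36, 39, 47]
209 [73, 80, 106, 135, 157, 167, 172, 171, 168, 165, 159, 143, 119, 115, 109, 87, 69, 56, 45, 35, 31, 39, 46, 53, 54, 47, 48, 55, 57, 59, 48, 38, 33, 31, 31, 42, 45, 44, 43, 40, 39, 40]
212 [72, 76, 98, 131, 155, 165, 168, 169, 172, 168, 161, 150, 135, 128, 127, 106, 74, 58, 45, 35, 32, 31, 32, 36, 47, 79, 113, 120, 92, 59, 46, 47, 49, 48, 47, 47, 46, 45, 44, 44, 46, 43]
215 [69, 64, 75, 99, 130, 145, 153, 156, 157, 150, 136, 123, 110, 115, 128, 108, 76, 60, 53, 44, 35, 34, 30, 32, 38, 65, 100, 114, 105, 97, 74, 58, 49, 44, 45, 49, 54, 62, 65, 66, 57, 47]
218 [71, 68, 69, 66, 63, 64, 64, 65, 65, 62, 65, 66, 78, 116, 148, 124, 75, 52, 55, 70, 87, 85, 60, 38, 33, 59, 95, 101, 82, 68, 63, 63, 67, 77, 87, 98, 107, 115, 117, 113, 103, 78]
221 [73, 70, 69, 67, 66, 67, 64, 64, 63, 66, 73, 73, 77, 119, 154, 125, 71, 52, 68, 106, 132, 145, 144, 134, 110, 89, 105, 149, 165, 154, 151, 157, 154, 134, 115, 112, 113, 113, 112, 113, 113, 102]
```

The force rose and then vanished, so the bat seems to have gone over. Drawing back and checking.

```bash
python3 -m creep '{"linear":[[-0.01,0,-0.008],[-0.03,0,-0.024],[-0.045,0,-0.036],[-0.05,0,-0.07],[-0.05,0,-0.12],[-0.05,0,-0.16],[-0.05,0,-0.18],[-0.05,0,-0.18],[-0.05,0,-0.18]],"roll":[0,0,0,0,0,0,0,0,0]}'
python3 - <<'E'
from h import *
import cv2
q=viewer.camera_params('side');im=viewer.capture('side');cv2.imwrite('pics/s10.png',im);g=cv2.cvtColor(im,6)
x=np.array([.978,.208,0]);W=np.array([.629,-.1376,.047])
for a in(-24,24):
  for l in(.03,.057):print(a,l,proj(q,W+l*(np.sin(np.radians(a))*x+[0,0,np.cos(np.radians(a))])).round(1))
for r in range(206,226,2):print(r,g[r,280:312].tolist())
for n in ('s6','s10'):
    a=cv2.imread(f'pics/{n}.png');h=cv2.cvtColor(a,40);m=cv2.inRange(h,(12,120,120),(32,255,255));m[:,:330]=0;m[:,400:]=0;m[:210]=0;m[290:]=0
    ys,xs=np.nonzero(m);print(n,len(xs),xs.mean(),ys.mean())
E
```

```text
clock: 22.35
eef_pos: [0.3739, -0.1967, 0.3275]
ee_rot: [[0.777, 0.192, 0.6], [0.127, -0.981, 0.149], [0.617, -0.04, -0.786]]
ft_force: [0.2, -0.7, 0.2]
opening: -0.0002
grasp_force: 0.0
-24 0.03 [298.6 216. ]
-24 0.057 [301.5 210. ]
24 0.03 [292.1 216.5]
24 0.057 [288.9 210.9]
206 [158, 141, 144, 192, 214, 219, 215, 206, 199, 193, 183, 177, 167, 173, 185, 192, 196, 200, 195, 196, 198, 192, 166, 114, 72, 59, 61, 63, 64, 65, 62, 66]
208 [158, 143, 123, 131, 142, 137, 126, 110, 93, 83, 68, 67, 62, 64, 65, 70, 73, 75, 69, 69, 69, 66, 61, 56, 57, 58, 64, 67, 68, 65, 65, 64]
210 [160, 144, 123, 119, 116, 93, 65, 49, 37, 28, 27, 37, 46, 51, 53, 49, 43, 40, 40, 44, 43, 44, 42, 41, 45, 49, 59, 63, 63, 65, 69, 67]
212 [163, 153, 138, 129, 130, 107, 77, 59, 48, 36, 34, 33, 35, 39, 43, 43, 39, 42, 41, 39, 38, 40, 40, 41, 41, 45, 52, 61, 64, 65, 69, 66]
214 [157, 147, 130, 124, 124, 104, 76, 64, 54, 44, 36, 33, 32, 34, 39, 39, 41, 42, 40, 40, 40, 40, 41, 41, 41, 45, 53, 67, 79, 78, 77, 72]
216 [103, 92, 88, 117, 142, 122, 80, 58, 54, 51, 50, 45, 36, 33, 36, 64, 105, 117, 110, 98, 96, 93, 97, 97, 97, 98, 103, 118, 134, 128, 108, 85]
218 [64, 67, 78, 114, 154, 131, 86, 70, 72, 92, 114, 109, 78, 47, 37, 71, 126, 148, 151, 143, 142, 142, 143, 147, 142, 143, 139, 133, 128, 117, 107, 90]
220 [71, 73, 79, 114, 151, 124, 75, 66, 87, 121, 147, 155, 147, 118, 77, 58, 96, 153, 175, 169, 163, 170, 167, 152, 145, 138, 125, 118, 113, 115, 112, 101]
222 [75, 75, 80, 122, 152, 123, 72, 64, 100, 143, 185, 198, 191, 176, 164, 165, 187, 213, 216, 207, 203, 208, 204, 180, 153, 137, 124, 115, 115, 116, 116, 106]
224 [78, 73, 76, 123, 159, 129, 79, 80, 109, 142, 179, 195, 191, 183, 182, 195, 209, 204, 193, 192, 199, 214, 219, 205, 174, 147, 137, 128, 118, 112, 115, 111]
s6 90 360.8333333333333 253.25555555555556
s10 78 357.8076923076923 253.67948717948718
```

```bash
python3 - <<'E'
import cv2,numpy as np
from bench import ctrl
a,b=[cv2.imread(f'pics/{n}.png') for n in('s6','s10')]
t=a[195:262,335:380];r=cv2.matchTemplate(b[185:272,325:390],t,cv2.TM_CCOEFF_NORMED);_,m,_,l=cv2.minMaxLoc(r)
print(m,l)
if m>.8 and abs(l[0]-10)<2 and abs(l[1]-10)<2:print(ctrl.job_done())
E
```

```text
0.9789063334465027 (10, 10)
the job is handed in; nothing more can be done
None
```

The carrier hangs in the rail channel and has been let go, the toggle is flipped to the back, the arm is clear, and the job was handed in at about 22 s; no verdict came back.

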